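Take down a dry-fitted stone finial and pack it

TASK

The little stone finial standing on the bench has been dry-fitted from four loose stones; take it down and pack it. Put each stone the right way up, flat on the floor of the foam tray whose cut-out has its shape and size: ball foot in the small round one, drum in the larger round one, octagonal block in the octagonal one, square plinth in the square one. Set the stones down gently, without dropping them or letting any tip over, and leave the flat chisel and the rasp where they lie.

Things in the scene. Friction and masses are not known exactly. Their poses are not given: they have to be found in the camera images.
- ball: Ball terminal, the top of the stack: a 36 mm ball whose centre is 36 mm above the underside, on a round neck (20 mm wide) and a round foot 32 mm across and 8 mm thick; 54 mm high in all, 70 to 115 g. It only rests on the drum. Pale stone; origin at the centre of its underside, z up.
- drum: Round drum, third from below: upright cylinder 46 mm across, 40 mm high, 120 to 190 g. It only rests on the octagonal block. Pale stone; origin at the centre of its underside, z up.
- octagon: Octagonal block, second from below: regular eight-sided prism, 56 mm across flats, 40 mm high, 190 to 300 g; its x and y axes pass square through flats. It only rests on the plinth. Pale stone; origin at the centre of its underside, z up.
- plinth: Square plinth, the bottom stone, standing on the bench: 66 x 66 mm (sides along its x and y) up to 33 mm, then stepped in to 61 x 61 mm, 40 mm high in all, 300 to 480 g. The stones stand loose on one another, centred within 2 mm each: undersides at 0, 40, 80 and 120 mm, ball's top at 174 mm. Pale stone; origin at the centre of its underside, z up.
- tray_small: Fixed open plywood packing tray, 108 x 108 mm outside and 27 mm high, filled flush with dark foam on a pale base; origin at the centre of its underside, z up, x and y along its sides. In the middle of the foam is a cut-out 12 mm deep, whose floor lies 15 mm above the tray's underside: round, 48 mm across (for the ball's foot).
- tray_round: Fixed open plywood packing tray, 108 x 108 mm outside and 27 mm high, filled flush with dark foam on a pale base; origin at the centre of its underside, z up, x and y along its sides. In the middle of the foam is a cut-out 12 mm deep, whose floor lies 15 mm above the tray's underside: round, 62 mm across (for the drum).
- tray_octagon: Fixed open plywood packing tray, 108 x 108 mm outside and 27 mm high, filled flush with dark foam on a pale base; origin at the centre of its underside, z up, x and y along its sides. In the middle of the foam is a cut-out 12 mm deep, whose floor lies 15 mm above the tray's underside: octagonal, 72 mm across flats, two of its flats square to x and two to y (for the octagonal block).
- tray_square: Fixed open plywood packing tray, 108 x 108 mm outside and 27 mm high, filled flush with dark foam on a pale base; origin at the centre of its underside, z up, x and y along its sides. In the middle of the foam is a cut-out 12 mm deep, whose floor lies 15 mm above the tray's underside: square, 82 x 82 mm, sides along x and y (for the plinth).
- flat_chisel: Flat steel chisel lying on the bench among the trays and stones: 198 mm long along its x, 13 mm thick, blade 24 mm wide at the +x end; origin under the middle of its shank. To be left alone.
- rasp: Rasp lying on the bench among the trays and stones: wooden handle (18 mm thick) at -x, dark blade at +x, 190 mm long along its x; origin underneath near its middle. To be left alone.
There are look-alikes about, which are no part of the job. Leave any green or red look-alike of the tray_square alone. What is shaped like the ball but pink is not meant.

How it is judged (in metres and radians):
At the end, for the whole second after the job is handed in: Each stone lies right way up (within 6 degrees) on the floor of its own tray's cut-out (underside within about 3 mm of the floor, centre within 13 mm of the tray's centre), released and at rest (horizontal distance between ball and tray_small below 0.013 m and z of ball in the frame of tray_small between 0.012 and 0.0185 m and angle between each of ball, drum, octagon, plinth's own z axis and vertical below 0.1 rad and linear speed of each of ball, drum, octagon, plinth below 0.02 m/s and angular speed of each of ball, drum, octagon, plinth below 0.2 rad/s and horizontal distance between drum and tray_round below 0.013 m and z of drum in the frame of tray_round between 0.012 and 0.0185 m and horizontal distance between octagon and tray_octagon below 0.013 m and z of octagon in the frame of tray_octagon between 0.012 and 0.0185 m and horizontal distance between plinth and tray_square below 0.013 m and z of plinth in the frame of tray_square between 0.012 and 0.0185 m); the robot touches nothing.
It fails at once if a stone tips over or is turned on its side (more than 35 degrees) (angle between any of ball, drum, octagon, plinth's own z axis and vertical above 0.61 rad).
It fails at once if a stone is rammed into a tray (more than 60 N between them) (contact force between any of ball, drum, octagon, plinth and tray_small above 60 N or contact force between any of ball, drum, octagon, plinth and tray_round above 60 N or contact force between any of ball, drum, octagon, plinth and tray_octagon above 60 N or contact force between any of ball, drum, octagon, plinth and tray_square above 60 N).
It fails at once if a stone is dropped (out of the fingers and faster than 0.55 m/s, a fall of about 15 mm) ((contact force between ball and the fingers below 0.1 N and linear speed of ball above 0.55 m/s) or (contact force between drum and the fingers below 0.1 N and linear speed of drum above 0.55 m/s) or (contact force between octagon and the fingers below 0.1 N and linear speed of octagon above 0.55 m/s) or (contact force between plinth and the fingers below 0.1 N and linear speed of plinth above 0.55 m/s)).
It fails at once if the flat chisel or the rasp is pushed more than 30 mm (distance of any of flat_chisel, rasp from where it was at the start of the episode above 0.03 m).
It also fails if it takes over 128 s, if anything falls off the work surface, if the arm or the gripper's body presses on something with over 40 N, if the wrist force passes 120 N, or if a joint passes its speed limit or range.

ROBOT

A 6-joint arm with a two-finger parallel gripper is mounted at the origin on the work surface. World frame = base frame: x ahead of the robot, y to its left, z up, the work surface at z = 0. Lengths are in mm, angles in rad, forces in N, time in s.
With the tool pointing down it reaches from about 375 to 975 mm from the base axis. Payload 3.8 kg.
Tool frame: the origin (TCP) lies on the centre line of the jaws, within the pads' length; the fingertips stand ahead of it and the grasp point (between the pads) lies 8 mm behind it (robot.tips_ahead is the z of the fingertips in the tool frame, in mm); z points along the fingers, y is the line along which they close (so a half turn about z gives the same grasp; the last joint's range is limited). The gripper opens to 88 mm and grips with 3 to 60 N. Pads are 18 mm wide; open, the fingers measure 123 mm over their backs; the gripper's body (75 mm by 187 mm) begins 45 mm behind the grasp point.
Start: joints at [-1.383, 0.264, 1.604, -0, 1.274, -0.037], TCP at [150.46, -658.012, 249.706] pointing down, gripper open.
Joint ranges: [-2.63, 2.63], [-0.94, 2.18], [0.31, 2.57], [-1.31, 4.45], [0, 2.66], [-2.55, 2.55]. Speed limits (rad/s): [2.57, 2.57, 3.14, 3.14, 3.14, 3.14].

INTERFACE

Orientations are given as a rotation vector (axis times angle).
In Python, from bench import robot gives the robot as it stands. The module is installed in compiled form; this text tells all that it offers.
- The arm moves only by the tool jog_arm, never from a script. Its argument "rows" is one flat list of numbers, 7 for each row, row after row: the turn, a rotation vector about the tool's x, y, z in degrees, then the shift along the tool's x, y, z in m, then the opening, from 0 (shut) to 1 (fully open). In form: [rx, ry, rz, dx, dy, dz, fingers, rx, ry, rz, dx, dy, dz, fingers, ...]. A call has 1 to 8 rows; each row is the pose to reach, as a shift and turn from the pose commanded when the call began, along the tool's axes at that moment; what a row does not reach only later rows make up. A row lasts 1/12 s, in which the tool goes at most 41.7 mm and 7.16 degrees, less where a joint would pass 70% of its speed; a pose out of reach is approached as far as the arm can. A call with a gripper value outside its range is refused whole. The fingers move at their own pace and stop on an object; "squeeze" is the grip in N (left out, the last holds). Time passes only in rows, so rows that repeat a pose let the fingers close. It gives the time, the measured TCP pose, the force, the opening and the grip force at its end, in the units of the state.
- robot.sense(): the state, without advancing time (a new reading comes with each control period).
- robot.camera(name): name is "scene" or "top" or "wrist"; returns (picture, depth): 400x640x3 uint8, red, green, blue; 400x640 float32, mm along the optical axis (not along the pixel's ray), 0 where there is no reading.
- robot.camera_params(name): a dict with "fx", "fy", "cx", "cy" (pixels), "distortion" ([k1, k2, p1, p2, k3] as OpenCV has them; the pictures are not rectified), "camera_from_world" (4x4, takes a point from world to camera coordinates). Camera axes: x right, y up, looking along -z (the intrinsics and any distortion apply to the point x, -y, -z); pixel columns grow to the right and rows downward; lengths in mm; the calibration is good to about 2 mm. A picture is of the moment at which its call begins: read the wrist's pose just before it. camera_params takes no time and is no camera call; for the wrist camera it gives the pose at the moment of the call.
- robot.job_done(): hands the job in; it is judged then, once.
Trained networks look in the newest picture that a camera, given by its name, has taken for a name from the list of things; names that differ only in an ending like _2 or _b are one class to them, and where a whole thing is asked for, a point or a joint stands for the part that bears it (a point fixed in the world has none). Each returns a list of dicts, best first, with "confidence" (0 to 1); they miss things now and then, are a little off and sometimes report something else, mostly with a low value. They report only what shows in the picture. A call takes as long as a camera call. They do not tell look-alikes from the thing itself.
- robot.masks_of(query, camera): "region" (400x640 bool, what is visible of it) and "position" ([row, column] in pixels, amid what is visible of it).
The state is a dict: "t": time; "q": joint angles; "joint_vel": joint speeds; "joint_torque": joint torques, N m; "tool_pos": TCP position; "eef_rot": TCP orientation; "contact_force": force on the tool from outside, world axes, zero at the start; "ft_torque": the same for the moment, N m; "opening": finger opening in mm; "grip_force": force on a finger pad.
Only numpy, scipy, OpenCV 4.12 (cv2) and the standard library are available. Lean on these libraries where they do the work, as an engineer would, in place of code of your own. Each camera call takes 0.05 s, during which the arm holds its last target. There are 200 camera calls.

## Working session

There is one attempt and no reset: what is moved stays moved. The work goes in short steps, Python scripts to look and compute and a tool call to move; the robot and the scene stay as the last step left them, time stands still between calls to the robot, and variables do not carry over. Pictures are saved under pics/ and viewed, at most 14 in all, crops included, and the job is handed in when it is done.

Besides the shell and the picture viewer there is one more tool, called after "Emit:" in YAML: its name, and indented under it one key for each argument. jog_arm: Moves the arm, as the interface text tells. Its arguments: {"type":"object","properties":{"rows":{"type":"array","items":{"type":"number"}},"squeeze":{"type":"number"}},"required":["rows"]}

```bash
mkdir -p pics
python3 - <<'E'
from bench import robot
import cv2,numpy as np
print(robot.sense(), robot.tips_ahead)
for n in("top","scene"):
    im,d=robot.camera(n); cv2.imwrite(f"pics/{n}0.png",im[:,:,::-1]); np.savez(f"{n}0.npz",im=im,d=d)
    p=robot.camera_params(n); print(n,p)
    for q in ["ball","drum","octagon","plinth","tray_small","tray_round","tray_octagon","tray_square","flat_chisel","rasp"]:
        print(q,[(round(r["confidence"],2),[int(v) for v in r["position"]],int(r["region"].sum())) for r in robot.masks_of(q,n)])
E
```

```text
{'t': 0.0, 'q': array([-1.38289835e+00,  2.64723946e-01,  1.60529015e+00,  1.43055943e-05,
        1.27369963e+00, -3.69100381e-02]), 'joint_vel': array([-0.00092715, -0.00117929,  0.00072314, -0.00015894,  0.00039316,
       -0.00013357]), 'joint_torque': array([-5.43926744e-04, -5.02110958e+01, -3.56881750e+01,  7.26679643e-02,
        2.91934633e-02, -1.95240677e-04]), 'tool_pos': array([ 150.34538881, -657.37911289,  248.45293201]), 'eef_rot': array([-3.11966508e+00, -3.52140562e-01,  2.29717510e-04]), 'contact_force': array([ 0.34913836,  0.13676927, -0.63258335]), 'ft_torque': array([-0.03602484, -0.02489059, -0.02074561]), 'grip_force': 0.0, 'opening': 88.10831457496677} 11.0
top {'fx': 381.27694605226935, 'fy': 381.27694605226935, 'cx': 322.6252817745321, 'cy': 199.4153082363923, 'distortion': array([-0.01235048,  0.        ,  0.        ,  0.        ,  0.        ]), 'camera_from_world': array([[-5.63232209e-03, -9.99983778e-01, -8.49251754e-04,
         6.74903730e+01],
       [ 9.96223552e-01, -5.68472247e-03,  8.66390086e-02,
        -4.45670265e+02],
       [-8.66424309e-0
[... 961 characters left out ...]
76e-01,  7.36323439e-01,
         2.18981071e+02],
       [ 7.21132207e-01, -1.50016236e-01,  6.76360458e-01,
        -1.37431593e+03],
       [ 0.00000000e+00,  0.00000000e+00,  0.00000000e+00,
         1.00000000e+00]])}
ball [(0.93, [164, 376], 365), (0.82, [212, 331], 292)]
drum [(0.86, [184, 372], 359)]
octagon [(0.9, [199, 369], 481)]
plinth [(0.91, [211, 367], 601), (0.71, [163, 374], 336)]
tray_small [(0.69, [269, 289], 2634), (0.17, [210, 366], 531)]
tray_round [(0.97, [248, 161], 2573)]
tray_octagon [(0.84, [315, 182], 3449)]
tray_square [(0.76, [158, 389], 1177), (0.66, [206, 441], 2050), (0.57, [296, 405], 3120)]
flat_chisel [(0.9, [248, 398], 643)]
rasp [(0.75, [280, 146], 854)]
```

View pics/top0.png

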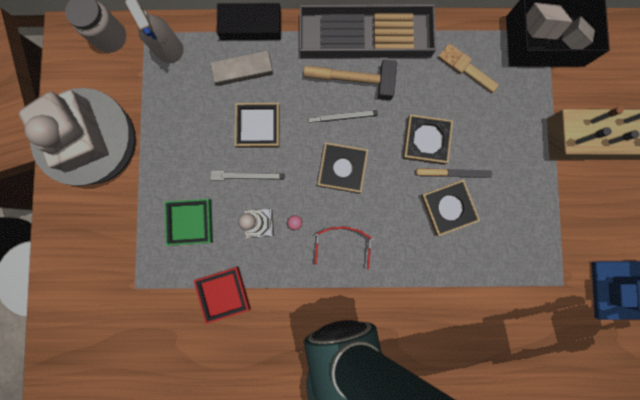

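View pics/scene0.png

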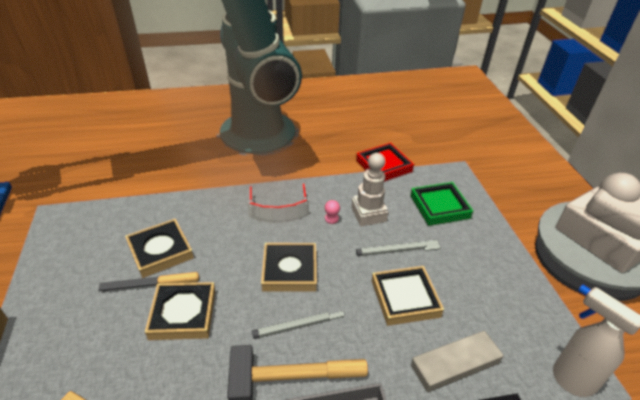

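Top view: stack at (222,255), with the pink ball look-alike at (222,295). Trays are square at (125,257), small round at (168,343), larger round at (207,450) and octagonal at (139,428). The green look-alike is at (222,188), the red at (294,222). The chisel lies at (175,247), the rasp at (173,453). Scene view: stack at (190,371), pink at (210,332). The pale-floored, black-foam trays are the real ones.

```bash
cat > h.py <<'E'
import numpy as np,cv2
from bench import robot
from scipy.spatial.transform import Rotation as R
def K(p): return np.array([[p["fx"],0,p["cx"]],[0,p["fy"],p["cy"]],[0,0,1]])
def rays(p,rc):
    uv=np.array(rc,float)[:,::-1].reshape(-1,1,2)
    n=cv2.undistortPoints(uv,K(p),p["distortion"]).reshape(-1,2)
    return np.c_[n[:,0],-n[:,1],-np.ones(len(n))]
def world(p,rc,dep):
    T=np.linalg.inv(p["camera_from_world"]); c=rays(p,rc)*np.asarray(dep)[:,None]
    return c@T[:3,:3].T+T[:3,3]
def onplane(p,rc,z):
    T=np.linalg.inv(p["camera_from_world"]); d=rays(p,rc)@T[:3,:3].T
    return T[:3,3]+d*((z-T[2,3])/d[:,2])[:,None]
def cloud(p,d):
    rc=np.argwhere(d>0); return world(p,rc,d[d>0]),rc
def square(p,reg,z):  # rect fitted round a mask, on plane z
    rc=np.argwhere(reg); w=onplane(p,rc,z)[:,:2]
    r=cv2.minAreaRect(w.astype(np.float32)); return r
E
python3 - <<'E'
from h import *
for n in("top","scene"):
    f=np.load(n+"0.npz"); p=robot.camera_params(n)
    P,rc=cloud(p,f["d"]); im=f["im"]
    print(n,"bench z",np.median(P[(abs(P[:,0]-600)<200)&(abs(P[:,1])<300)][:,2]))
    robot.camera(n)
    for q in["tray_small","tray_round","tray_octagon","tray_square"]:
        for r in robot.masks_of(q,n):
            if r["confidence"]<.5: continue
            g=r["region"]; w=onplane(p,np.argwhere(g),27); col=im[g].mean(0).astype(int)
            a=square(p,g,27); W=world(p,np.argwhere(g&(f["d"]>0)),f["d"][g&(f["d"]>0)])
            print(q,np.round(a[0]),np.round(a[1]),round(a[2]),"z",np.percentile(W[:,2],[5,50,95]).round(),col)
    # stack: slices
    c=P[(P[:,2]>10)&(abs(P[:,0]-425)<90)&(abs(P[:,1]-230)<90)]
    for lo in range(10,190,20):
        s=c[(c[:,2]>lo)&(c[:,2]<lo+20)]
        if len(s): print(lo,len(s),s.min(0).round(),s.max(0).round(),np.median(s,0).round())
E
```

```text
top bench z 1.2976527738462096
tray_small [525.  16.] [107. 110.] 80 z [14. 26. 29.] [89 85 82]
tray_round [ 422. -245.] [111. 117.] 21 z [12. 26. 29.] [97 93 90]
tray_octagon [ 594. -196.] [113. 114.] 82 z [13. 25. 29.] [108 104 100]
tray_square [393. 394.] [112. 119.] 4 z [ 5. 17. 29.] [ 58 102  65]
tray_square [632. 226.] [113. 112.] 90 z [11. 17. 29.] [128 125 122]
tray_square [218. 308.] [109. 115.] 18 z [12. 17. 29.] [125  47  46]
10 336 [355. 163.  10.] [515. 316.  30.] [506. 231.  13.]
30 257 [355. 140.  30.] [423. 255.  50.] [386. 198.  39.]
50 34 [362. 140.  50.] [414. 209.  69.] [388. 194.  54.]
70 154 [360. 194.  70.] [415. 241.  90.] [383. 205.  79.]
90 24 [367. 201.  91.] [407. 218. 108.] [384. 204.  99.]
110 151 [367. 201. 112.] [411. 239. 130.] [384. 211. 119.]
130 1 [378. 215. 131.] [378. 215. 131.] [378. 215. 131.]
150 159 [373. 206. 153.] [406. 241. 170.] [389. 219. 165.]
170 76 [377. 214. 170.] [400. 235. 176.] [389. 224. 172.]
scene bench z 1.5319578048018911
tray_small [536.  12.] [108. 126.] 80 z [ 9. 27. 29.] [108  99  82]
tray_round [ 436. -246.] [135. 110.] 20 z [ 6. 25. 29.] [113 105  86]
tray_octagon [ 605. -198.] [113. 130.] 82 z [ 7. 25. 29.] [131 123 103]
tray_square [643. 222.] [116. 127.] 90 z [ 6. 16. 28.] [160 152 130]
tray_square [404. 389.] [133. 121.] 4 z [ 8. 19. 30.] [ 24 113  46]
tray_square [229. 306.] [129. 127.] 19 z [ 9. 21. 30.] [139  23  18]
10 614 [361. 141.  10.] [515. 316.  30.] [504. 219.  14.]
30 357 [355. 140.  30.] [427. 255.  50.] [414. 205.  40.]
50 182 [377. 141.  50.] [419. 249.  70.] [411. 210.  60.]
70 245 [365. 193.  70.] [418. 249.  90.] [407. 211.  80.]
90 145 [380. 199.  90.] [414. 243. 110.] [407. 214. 100.]
110 221 [367. 199. 110.] [414. 244. 130.] [402. 215. 120.]
130 74 [379. 209. 130.] [407. 236. 150.] [398. 219. 134.]
150 157 [380. 205. 150.] [411. 238. 170.] [401. 218. 162.]
170 59 [380. 211. 170.] [403. 233. 177.] [393. 221. 173.]
```

```bash
cat >> h.py <<'E'
def Rd(yaw):
    c,s=np.cos(np.radians(yaw)),np.sin(np.radians(yaw)); return np.array([[-s,c,0],[c,s,0],[0,0,-1]]).T
def plan(*poses,start=None):
    if start is None:
        s=robot.sense(); p=s["tool_pos"]; Rm=R.from_rotvec(s["eef_rot"]).as_matrix()
        y0=np.degrees(np.arctan2(Rm[1,1],Rm[0,1])); print("now",p.round(1),"yaw",y0.round(1),"tilt",np.degrees(np.arccos(-Rm[2,2])).round(2),"open",round(s["opening"],1))
    else: p=np.array(start[:3],float); y0=start[3]
    for q in poses:
        A=Rd(y0); t=A.T@(np.array(q[:3])-p)/1000; rz=-(q[3]-y0)
        print(q,"rz %.1f shift"%rz,t.round(4),"rows %.1f"%max(np.linalg.norm(t)/.0417,abs(rz)/7.16))
        p=np.array(q[:3],float); y0=q[3]
E
python3 - <<'E'
from h import *
p=robot.camera_params("wrist"); T=np.linalg.inv(p["camera_from_world"]); s=robot.sense()
print("cam pos rel tool",Rd(-77).T@(T[:3,3]-s["tool_pos"]), "look",-T[:3,2], "fx",p["fx"])
plan((350,-440,350,-50),(520,-150,380,-20),(520,-10,380,0),(430,170,380,27))
E
```

```text
cam pos rel tool [ 6.82001177e+01  2.38643007e-02 -1.35063427e+02] look [-0.25533478 -0.05875451 -0.96506583] fx 338.3098249271833
now [ 150.4 -658.   249.7] yaw -77.1 tilt 0.0 open 88.2
(350, -440, 350, -50) rz -27.1 shift [ 0.2431 -0.168  -0.1003] rows 7.5
(520, -150, 380, -20) rz -30.0 shift [ 0.3166 -0.1129 -0.03  ] rows 8.1
(520, -10, 380, 0) rz -20.0 shift [ 0.1316 -0.0479  0.    ] rows 3.4
(430, 170, 380, 27) rz -27.0 shift [ 0.18 -0.09  0.  ] rows 4.8
```

Emit:
jog_arm:
  rows: [0,0,-27.1,0.243,-0.168,-0.1,1,0,0,-27.1,0.243,-0.168,-0.1,1,0,0,-27.1,0.243,-0.168,-0.1,1,0,0,-27.1,0.243,-0.168,-0.1,1,0,0,-27.1,0.243,-0.168,-0.1,1,0,0,-27.1,0.243,-0.168,-0.1,1,0,0,-27.1,0.243,-0.168,-0.1,1,0,0,-27.1,0.243,-0.168,-0.1,1]

```text
t: 2.27
tool_pos: [352.6, -437.4, 352.2]
eef_rot: [2.949, 1.077, 0.004]
contact_force: [0.5, -0.7, -0.0]
opening: 87.9
grip_force: 0.0
```

Emit:
jog_arm:
  rows: [0,0,-30,0.2,-0.05,0.05,1,0,0,-30,0.2,-0.05,0.05,1,0,0,-30,0.2,-0.05,0.05,1,0,0,-30,0.2,-0.05,0.05,1,0,0,-30,0.2,-0.05,0.05,1,0,0,-30,0.2,-0.05,0.05,1,0,0,-30,0.2,-0.05,0.05,1,0,0,-30,0.2,-0.05,0.05,1]

```text
t: 2.93
tool_pos: [471.0, -273.4, 299.9]
eef_rot: [2.573, 1.802, -0.001]
contact_force: [0.7, -0.6, -1.0]
opening: 88.3
grip_force: 0.0
```

```bash
cat >> h.py <<'E'
def look(qs,cam="wrist",save=None):
    p=robot.camera_params(cam); im,d=robot.camera(cam); d=np.asarray(d)
    if save: cv2.imwrite(f"pics/{save}.png",im[:,:,::-1])
    out=[]
    for q in qs:
        for r in robot.masks_of(q,cam):
            if r["confidence"]<.4: continue
            g=cv2.dilate(r["region"].astype(np.uint8),np.ones((5,5)))>0; g&=d>0
            W=world(p,np.argwhere(g),d[g]); col=im[r["region"]].mean(0).astype(int)
            t=W[(W[:,2]>21)&(W[:,2]<33)]
            if len(t)<30: print(q,"few"); continue
            zt=np.median(t[:,2]); a=cv2.minAreaRect(t[:,:2].astype(np.float32))
            # floor region: pale
            fl=(W[:,2]<zt-7)&(im[g].min(1)>130)
            f=W[fl]; fc=None
            if len(f)>20: fc=(np.array(cv2.minEnclosingCircle(f[:,:2].astype(np.float32))[0]).round(1),np.median(f[:,2]).round(1),len(f))
            print(q,round(r["confidence"],2),[int(v) for v in r["position"]],"rect",np.round(a[0],1),np.round(a[1]),round(a[2],1),"ztop",round(zt,1),"floor",fc,col)
    return im,d,p
E
python3 - <<'E'
from h import *
im,d,p=look(["tray_round","tray_octagon","tray_small","tray_square"],save="w1")
im,d,p=look(["tray_round","tray_octagon","tray_small","tray_square"],"top")
plan((520,-100,250,-15),(500,60,300,10),(420,160,300,27))
E
```

```text
tray_round 0.83 [164, 277] rect [ 424.6 -248.5] [109. 109.] 19.3 ztop 27.0 floor (array([ 420. , -252.1]), np.float64(14.6), 2693) [151 148 142]
tray_octagon 0.83 [76, 398] rect [ 597.2 -199.2] [109. 109.] 81.5 ztop 27.2 floor (array([ 602.4, -199.1]), np.float64(15.0), 4102) [177 174 168]
tray_round 0.74 [207, 447] rect [ 424.5 -248.2] [108. 111.] 19.6 ztop 26.5 floor (array([ 424.6, -249.3]), np.float64(14.5), 426) [92 89 86]
tray_round few
tray_octagon 0.63 [138, 425] rect [ 595.9 -198.2] [109. 110.] 82.0 ztop 26.7 floor (array([ 597. , -198.8]), np.float64(14.7), 595) [108 104 101]
tray_small 0.56 [172, 342] rect [525.6  15.4] [108. 109.] 80.0 ztop 26.5 floor (array([526. ,  15.9]), np.float64(14.6), 259) [93 89 85]
tray_square 0.85 [122, 255] rect [634.9 228.7] [109. 108.] 0.4 ztop 26.4 floor (array([636.3, 229.5]), np.float64(14.7), 931) [132 129 126]
tray_square 0.79 [219, 187] rect [392.9 396.6] [108. 111.] 3.4 ztop 26.9 floor None [ 58 105  66]
tray_square 0.7 [295, 223] rect [216.6 311. ] [108. 110.] 16.9 ztop 26.8 floor None [129  49  47]
now [ 470.8 -273.8  299.9] yaw -20.1 tilt 0.01 open 88.4
(520, -100, 250, -15) rz -5.1 shift [ 0.1801 -0.0134  0.0499] rows 4.5
(500, 60, 300, 10) rz -25.0 shift [ 0.1494 -0.0607 -0.05  ] rows 4.0
(420, 160, 300, 27) rz -17.0 shift [ 0.1124 -0.0614  0.    ] rows 3.1
```

View pics/w1.png

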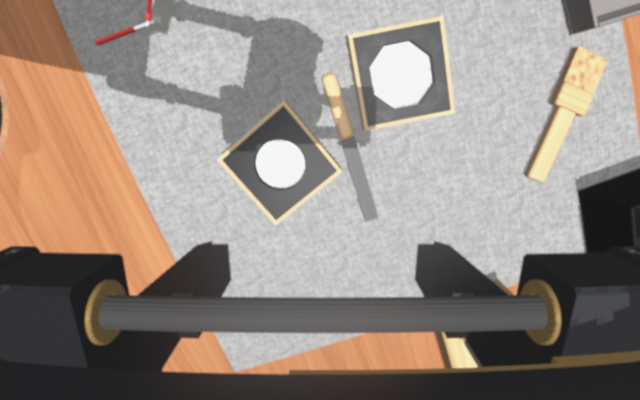

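The picture shows the round tray at (164,277), the octagonal at (76,398) and the rasp between them. Both cameras agree within 1.5 mm, and the tray sizes are right at 109×109 mm.

Emit:
jog_arm:
  rows: [0,0,-22,0.2,-0.08,0,1,0,0,-22,0.2,-0.08,0,1,0,0,-22,0.2,-0.08,0,1,0,0,-22,0.2,-0.08,0,1,0,0,-22,0.2,-0.08,0,1,0,0,-22,0.2,-0.08,0,1]

```text
t: 3.93
tool_pos: [463.7, -53.0, 299.9]
eef_rot: [-2.177, -2.263, -0.004]
contact_force: [-0.1, 0.5, 0.6]
opening: 87.9
grip_force: 0.0
```

Emit:
jog_arm:
  rows: [0,0,-25,0.17,-0.06,0,1,0,0,-25,0.17,-0.06,0,1,0,0,-25,0.17,-0.06,0,1,0,0,-25,0.17,-0.06,0,1,0,0,-25,0.17,-0.06,0,1,0,0,-25,0.17,-0.06,0,1]

```text
t: 4.43
tool_pos: [397.5, 112.1, 300.0]
eef_rot: [-1.636, -2.682, -0.002]
contact_force: [0.2, -0.7, 0.1]
opening: 88.0
grip_force: 0.0
```

```bash
cat >> h.py <<'E'
def circ(xy):
    A=np.c_[2*xy,np.ones(len(xy))]; s=np.linalg.lstsq(A,(xy**2).sum(1),rcond=None)[0]
    return s[:2].round(1),round(float(np.sqrt(s[2]+s[:2]@s[:2])),1)
def stack(im,d,p,c=(391,222),tops=(174,120,80,40,33)):
    P,rc=cloud(p,d); P=P[(np.hypot(P[:,0]-c[0],P[:,1]-c[1])<60)&(P[:,2]>8)]
    print("zmax",P[:,2].max().round(1),"n",len(P))
    for z in tops:
        s=P[abs(P[:,2]-z)<4]
        if len(s)>15: a=cv2.minAreaRect(s[:,:2].astype(np.float32)); print(z,len(s),"z",np.median(s[:,2]).round(1),"rect",np.round(a[0],1),np.round(a[1],1),round(a[2],1),"circ",[*map(float,cv2.minEnclosingCircle(s[:,:2].astype(np.float32))[0])])
    b=P[P[:,2]>142]
    if len(b)>30: 
        s=np.linalg.lstsq(np.c_[2*b,np.ones(len(b))],(b**2).sum(1),rcond=None)[0]
        print("ball sphere",s[:3].round(1),"r",np.sqrt(s[3]+s[:3]@s[:3]).round(1))
E
python3 - <<'E'
from h import *
im,d,p=look(["tray_small","tray_square"],save="w2"); stack(im,d,p)
p=robot.camera_params("top"); im,d=robot.camera("top"); stack(im,np.asarray(d),p)
for q in["ball","drum","octagon","plinth"]:
    robot.camera("wrist"); print(q,[(round(r["confidence"],2),[int(v) for v in r["position"]],int(r["region"].sum())) for r in robot.masks_of(q,"wrist")])
plan((391,222,300,25))
E
```

```text
tray_small 0.62 [268, 368] rect [525.8  14.5] [109. 108.] 79.6 ztop 27.3 floor (array([524.1,  10.5]), np.float64(14.7), 1193) [139 135 127]
tray_square 0.79 [171, 527] rect [635.6 227. ] [111. 109.] 0.7 ztop 27.2 floor (array([647.2, 229.6]), np.float64(15.2), 4366) [185 181 173]
tray_square 0.72 [3, 445] rect [438.7 344.4] [31. 11.] 25.4 ztop 27.3 floor (array([433.5, 353. ]), np.float64(0.7), 163) [ 89 131  95]
zmax 175.7 n 4138
174 762 z 172.2 rect [390.4 223.3] [24.  24.4] 79.4 circ [390.2850646972656, 223.24432373046875]
120 665 z 120.0 rect [386.8 216.5] [32.  45.2] 64.4 circ [389.54205322265625, 221.94424438476562]
80 622 z 80.2 rect [385.  211.8] [40.1 59.6] 65.5 circ [388.90057373046875, 220.29019165039062]
40 488 z 40.1 rect [390.3 221.2] [61.4 61.6] 4.4 circ [389.8417663574219, 220.6789093017578]
33 290 z 32.9 rect [390.2 221.2] [66.5 66.3] 4.8 circ [389.5011901855469, 219.86387634277344]
ball sphere [390.5 223.3 156.8] r 17.4
zmax 673.9 n 392
ball sphere [397.3 133.5 639.5] r 45.2
ball [(0.89, [151, 324], 762), (0.87, [62, 379], 1913)]
drum [(0.84, [81, 355], 824)]
octagon [(0.77, [87, 344], 768)]
plinth [(0.82, [102, 344], 867)]
now [398.7 109.4 299.6] yaw 26.9 tilt 0.01 open 88.2
(391, 222, 300, 25) rz 1.9 shift [ 0.1038  0.0441 -0.0004] rows 2.7
```

View pics/w2.png

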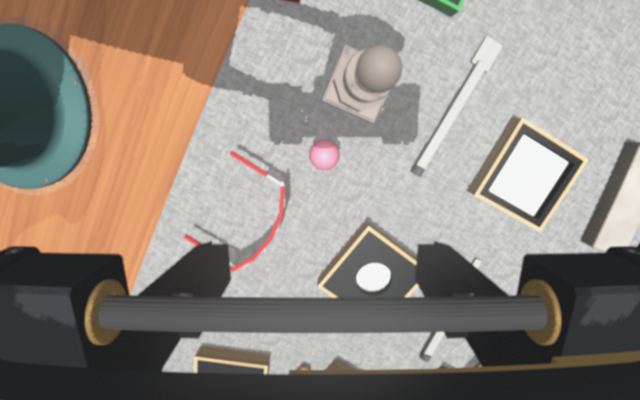

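Run:
```python
from h import *
im=cv2.imread("pics/w2.png"); cv2.imwrite("pics/crop1.png",cv2.resize(im[20:190,270:450],None,fx=3,fy=3))
plan((390.5,223.3,240,5),(390.5,223.3,148,5))
```

```text
now [398.7 109.4 299.6] yaw 26.9 tilt 0.01 open 88.2
(390.5, 223.3, 240, 5) rz 21.9 shift [0.1052 0.0443 0.0596] rows 3.1
(390.5, 223.3, 148, 5) rz 0.0 shift [0.    0.    0.092] rows 2.2
```

View pics/crop1.png

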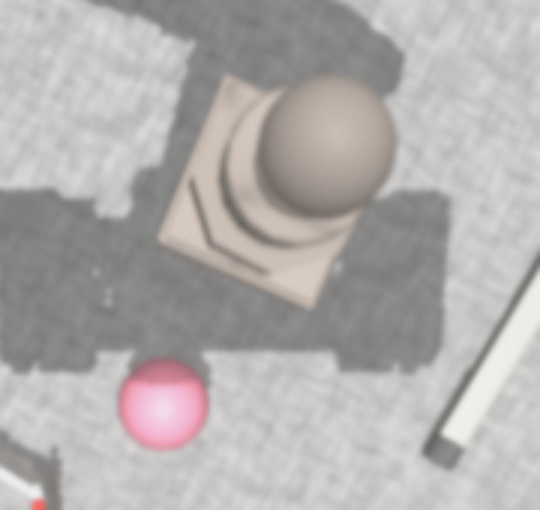

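The ball could be confused with the pink ball at (151,324) in w2. The pale ball on the stack at (62,379) is the right one, and the crop confirms it. For tray_square, green (top 222,188) and red (294,222) are out; pale (125,257) is the one.

Emit:
jog_arm:
  rows: [0,0,21.9,0.1052,0.0443,0.06,1,0,0,21.9,0.1052,0.0443,0.06,1,0,0,21.9,0.1052,0.0443,0.06,1,0,0,21.9,0.1052,0.0443,0.06,1,0,0,21.9,0.1052,0.0443,0.06,1,0,0,21.9,0.1052,0.0443,0.06,1]

```text
t: 5.53
tool_pos: [389.7, 223.9, 239.0]
eef_rot: [-2.116, -2.321, 0.003]
contact_force: [0.5, 0.6, 0.5]
opening: 88.5
grip_force: 0.0
```

Run:
```python
from h import *
plan((390.5,223.3,148,5))
```

```text
now [389.7 223.9 239. ] yaw 5.3 tilt 0.12 open 88.5
(390.5, 223.3, 148, 5) rz 0.3 shift [-0.0007  0.0007  0.091 ] rows 2.2
```

Emit:
jog_arm:
  rows: [0,0,0,0,0,0.04,1,0,0,0,0,0,0.075,1,0,0,0,0,0,0.092,1,0,0,0,0,0,0.092,1,0,0,0,0,0,0.092,0.3,0,0,0,0,0,0.092,0.3,0,0,0,0,0,0.092,0.3,0,0,0,0,0,0.092,0.3]
  squeeze: 15

```text
t: 6.2
tool_pos: [391.8, 224.2, 149.9]
eef_rot: [2.12, 2.316, 0.006]
contact_force: [-0.7, -0.0, -0.3]
opening: 63.9
grip_force: 0.0
```

Emit:
jog_arm:
  rows: [0,0,0,0,0,0,0.3,0,0,0,0,0,0,0.3,0,0,0,0,0,0,0.3,0,0,0,0,0,0,0.3]
  squeeze: 15

```text
t: 6.53
tool_pos: [390.3, 223.8, 147.9]
eef_rot: [2.121, 2.318, 0.0]
contact_force: [-0.6, -0.4, 1.5]
opening: 36.6
grip_force: 0.4
```

Emit:
jog_arm:
  rows: [0,0,0,0,0,0,0.2,0,0,0,0,0,0,0.2,0,0,0,0,0,0,0.2,0,0,0,0,0,-0.01,0.2,0,0,0,0,0,-0.03,0.2,0,0,0,0,0,-0.06,0.2,0,0,0,0,0,-0.08,0.2,0,0,0,0,0,-0.08,0.2]
  squeeze: 15

```text
t: 7.2
tool_pos: [393.0, 225.1, 233.1]
eef_rot: [2.119, 2.315, 0.013]
contact_force: [0.7, -0.3, -0.1]
opening: 34.6
grip_force: 15.0
```

Run:
```python
from h import *
plan((455,120,200,5),(525.7,15,150,5),(525.7,15,47,5))
```

```text
now [393.  225.1 233.1] yaw 5.1 tilt 0.51 open 34.6
(455, 120, 200, 5) rz 0.1 shift [-0.1102  0.0524  0.0331] rows 3.0
(525.7, 15, 150, 5) rz 0.0 shift [-0.1108  0.0613  0.05  ] rows 3.3
(525.7, 15, 47, 5) rz 0.0 shift [0.    0.    0.103] rows 2.5
```

Emit:
jog_arm:
  rows: [0,0,0,-0.02,0.01,0,0.2,0,0,0,-0.05,0.025,0,0.2,0,0,0,-0.085,0.043,0,0.2,0,0,0,-0.12,0.062,0,0.2,0,0,0,-0.155,0.081,0,0.2,0,0,0,-0.185,0.1,0,0.2,0,0,0,-0.21,0.11,0.02,0.2,0,0,0,-0.22,0.116,0.04,0.2]

```text
t: 7.87
tool_pos: [527.7, 11.6, 188.0]
eef_rot: [2.121, 2.312, 0.002]
contact_force: [-0.0, 1.4, -1.0]
opening: 34.0
grip_force: 15.0
```

Emit:
jog_arm:
  rows: [0,0,0,0,0,0.03,0.2,0,0,0,0,0,0.06,0.2,0,0,0,0,0,0.08,0.2,0,0,0,0,0,0.09,0.2,0,0,0,0,0,0.09,0.2,0,0,0,0,0,0.09,0.2,0,0,0,0,0,0.09,0.2]

```text
t: 8.45
tool_pos: [526.5, 15.0, 99.1]
eef_rot: [2.119, 2.317, 0.002]
contact_force: [0.2, -0.7, -0.6]
opening: 34.3
grip_force: 15.0
```

Run:
```python
from h import *
plan((525.7,15,44,5))
im,d=robot.camera("wrist"); cv2.imwrite("pics/w3.png",im[:,:,::-1])
plan((525.7,15,44,5));
```

```text
now [526.5  15.   99.1] yaw 5.1 tilt 0.14 open 34.3
(525.7, 15, 44, 5) rz 0.1 shift [ 0.0001 -0.0008  0.0551] rows 1.3
now [526.8  15.   99.5] yaw 5.1 tilt 0.19 open 34.6
(525.7, 15, 44, 5) rz 0.1 shift [ 0.0001 -0.0011  0.0555] rows 1.3
```

View pics/w3.png

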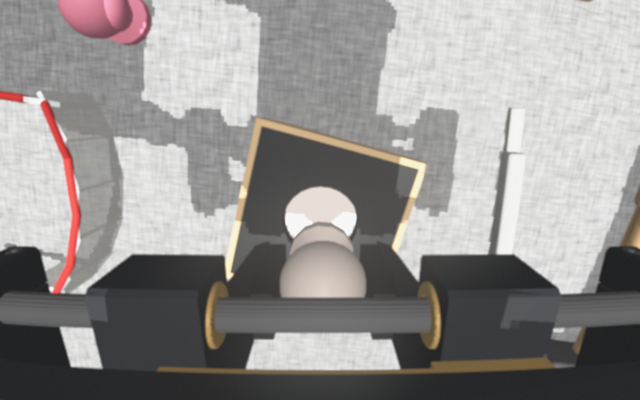

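The ball is held upright, with its foot at (215,320) over the small round cut-out. Lowering.

Emit:
jog_arm:
  rows: [0,0,0,0,-0.001,0.02,0.2,0,0,0,0,-0.001,0.038,0.2,0,0,0,0,-0.001,0.048,0.2,0,0,0,0,-0.001,0.052,0.2,0,0,0,0,-0.001,0.052,0.2,0,0,0,0,-0.001,0.052,0.2,0,0,0,0,-0.001,0.052,0.2]

```text
t: 9.08
tool_pos: [525.4, 14.8, 46.9]
eef_rot: [2.12, 2.317, 0.002]
contact_force: [0.7, 0.4, -0.2]
opening: 34.4
grip_force: 15.0
```

Emit:
jog_arm:
  rows: [0,0,0,0,0,0.001,0.2,0,0,0,0,0,0.002,0.2,0,0,0,0,0,0.003,0.2,0,0,0,0,0,0.003,0.2,0,0,0,0,0,0.003,0.2]

```text
t: 9.5
tool_pos: [524.6, 14.8, 42.9]
eef_rot: [2.12, 2.317, 0.001]
contact_force: [0.5, -0.8, 0.9]
opening: 34.5
grip_force: 14.9
```

Emit:
jog_arm:
  rows: [0,0,0,0,0,0.0007,0.2,0,0,0,0,0,0.0007,0.2,0,0,0,0,0,0.0007,0.45,0,0,0,0,0,0.0007,0.5,0,0,0,0,0,0.0007,0.7,0,0,0,0,0,0.0007,0.7,0,0,0,0,0,0.0007,0.7,0,0,0,0,0,0.0007,0.7]

```text
t: 10.17
tool_pos: [524.1, 14.8, 41.8]
eef_rot: [-2.121, -2.318, 0.0]
contact_force: [0.1, -0.7, -0.6]
opening: 61.5
grip_force: 0.0
```

Emit:
jog_arm:
  rows: [0,0,0,0,0,-0.01,0.7,0,0,0,0,0,-0.03,0.7,0,0,0,0,0,-0.06,1,0,0,0,0,0,-0.1,1,0,0,0,0,0,-0.14,1,0,0,0,0,0,-0.18,1,0,0,0,0,0,-0.2,1,0,0,0,0,0,-0.2,1]

```text
t: 10.83
tool_pos: [528.0, 14.7, 249.9]
eef_rot: [2.114, 2.311, 0.013]
contact_force: [1.1, -0.8, 0.3]
opening: 88.2
grip_force: 0.0
```

Emit:
jog_arm:
  rows: [0,0,0,0.04,-0.01,0,1,0,0,0,0.08,-0.03,0,1,0,0,0,0.11,-0.06,0,1,0,0,0,0.12,-0.09,0,1,0,0,0,0.12,-0.1,0,1,0,0,0,0.12,-0.1,0,1]

```text
t: 11.33
tool_pos: [411.3, 125.7, 241.1]
eef_rot: [-2.117, -2.32, 0.003]
contact_force: [-0.1, -0.3, 0.9]
opening: 88.3
grip_force: 0.0
```

Run:
```python
from h import *
for n in("wrist","scene","top"):
    p=robot.camera_params(n); im,d=robot.camera(n); stack(im,np.asarray(d),p,tops=(120,80,40,33))
    P,_=cloud(p,np.asarray(d)); b=P[(np.hypot(P[:,0]-525.7,P[:,1]-15)<24)&(P[:,2]>38)&(P[:,2]<80)]
    s=np.linalg.lstsq(np.c_[2*b,np.ones(len(b))],(b**2).sum(1),rcond=None)[0]
    print(n,"ball",s[:3].round(1),np.sqrt(s[3]+s[:3]@s[:3]).round(1),"top",b[:,2].max())
    cv2.imwrite(f"pics/{n}4.png",im[:,:,::-1])
plan((391,222,200,5))
```

```text
zmax 122.3 n 5196
120 3271 z 120.1 rect [390.  221.9] [44.8 45.3] 6.2 circ [389.7924499511719, 222.07432556152344]
80 754 z 80.1 rect [390.2 214.1] [57.2 42.8] 6.5 circ [389.1614074707031, 221.07843017578125]
40 670 z 40.1 rect [390.1 221.3] [61.3 60.3] 5.1 circ [389.87298583984375, 221.6728973388672]
33 408 z 32.8 rect [390.1 221.2] [66.1 65.7] 3.8 circ [390.0653381347656, 221.61712646484375]
wrist ball [523.5  15.1  51.7] 16.4 top 68.50561676550797
zmax 123.8 n 1455
120 243 z 120.4 rect [389.6 221.8] [45.1 45. ] 12.6 circ [390.31024169921875, 222.03024291992188]
80 152 z 80.5 rect [396.1 217.6] [59.9 47.2] 67.6 circ [389.789794921875, 219.80364990234375]
40 179 z 40.1 rect [389.6 220.2] [63.2 61.3] 3.1 circ [390.38690185546875, 221.06988525390625]
33 137 z 33.3 rect [406.  206.8] [90.4 49.3] 50.6 circ [390.1084899902344, 219.90475463867188]
scene ball [524.8  14.3  52.7] 16.9 top 70.1743961273678
zmax 616.5 n 1678
120 54 z 119.6 rect [371.6 219.4] [ 8.9 33.3] 14.0 circ [375.6378173828125, 220.39410400390625]
80 54 z 79.4 rect [366.4 217.7] [12.1 43.5] 13.8 circ [370.4038391113281, 218.68838500976562]
40 61 z 39.3 rect [364.8 219.3] [14.  63.1] 8.5 circ [369.455078125, 220.02688598632812]
33 42 z 31.9 rect [360.6 219.3] [15.5 66.9] 14.6 circ [364.0684814453125, 220.2332000732422]
ball sphere [401.3 173.7 583. ] r 32.4
top ball [524.1  15.4  51.9] 17.0 top 70.32263060864216
now [414.9 125.1 242.1] yaw 5.1 tilt 0.06 open 88.1
(391, 222, 200, 5) rz 0.1 shift [ 0.0987 -0.0153  0.0421] rows 2.6
```

View pics/wrist4.png

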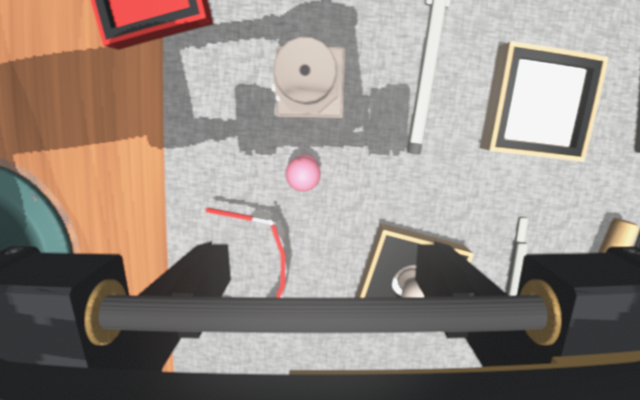

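Drum top at (70,305), with the ball upright in the small tray at (280,410). Next is the drum.

Emit:
jog_arm:
  rows: [0,0,0,0.03,-0.005,0.01,1,0,0,0,0.065,-0.01,0.03,1,0,0,0,0.09,-0.015,0.06,1,0,0,0,0.0985,-0.0163,0.085,1,0,0,0,0.0985,-0.0163,0.092,1,0,0,0,0.0985,-0.0163,0.092,1,0,0,0,0.0985,-0.0163,0.092,1,0,0,0,0.0985,-0.0163,0.092,1]
  squeeze: 25

```text
t: 12.15
tool_pos: [391.0, 221.8, 151.6]
eef_rot: [2.122, 2.315, 0.003]
contact_force: [-0.5, 0.5, 0.7]
opening: 88.1
grip_force: 0.0
```

Run:
```python
from h import *
plan((389.8,222,108.5,5))
robot.camera("wrist"); plan((389.8,222,108.5,5))
```

```text
now [391.  221.8 151.6] yaw 5.0 tilt 0.14 open 88.1
(389.8, 222, 108.5, 5) rz -0.0 shift [ 0.0003 -0.0012  0.0431] rows 1.0
now [391.  221.9 151.8] yaw 5.0 tilt 0.18 open 88.3
(389.8, 222, 108.5, 5) rz -0.0 shift [ 0.0002 -0.0012  0.0433] rows 1.0
```

Emit:
jog_arm:
  rows: [0,0,0,0,-0.001,0.02,1,0,0,0,0,-0.001,0.037,0.9,0,0,0,0,-0.001,0.043,0.6,0,0,0,0,-0.001,0.043,0.6,0,0,0,0,-0.001,0.043,0.55,0,0,0,0,-0.001,0.043,0.4,0,0,0,0,-0.001,0.043,0.4,0,0,0,0,-0.001,0.043,0.4]

```text
t: 12.87
tool_pos: [388.9, 222.4, 108.2]
eef_rot: [2.12, 2.317, 0.003]
contact_force: [-0.8, -0.2, 2.7]
opening: 45.3
grip_force: 25.0
```

Emit:
jog_arm:
  rows: [0,0,0,0,0,0,0.4,0,0,0,0,0,0,0.4,0,0,0,0,0,0,0.4,0,0,0,0,0,0,0.4]

```text
t: 13.2
tool_pos: [388.9, 222.4, 108.2]
eef_rot: [2.12, 2.317, 0.003]
contact_force: [-0.1, -1.7, 7.0]
opening: 45.4
grip_force: 25.0
```

Emit:
jog_arm:
  rows: [0,0,0,0,0,-0.005,0.4,0,0,0,0,0,-0.02,0.4,0,0,0,0,0,-0.045,0.4,0,0,0,0,0,-0.065,0.4,0,0,0,0,0,-0.07,0.4,0,0,0,0,0,-0.07,0.4,0,0,0,0,0,-0.07,0.4]

```text
t: 13.78
tool_pos: [387.7, 221.9, 176.4]
eef_rot: [-2.121, -2.318, 0.001]
contact_force: [-0.7, 0.4, -2.1]
opening: 45.6
grip_force: 25.0
```

Run:
```python
from h import *
plan((410,-13,178,5),(424.5,-248.4,178,5))
```

```text
now [387.7 221.9 176.4] yaw 5.1 tilt 0.03 open 45.6
(410, -13, 178, 5) rz 0.1 shift [-0.2359  0.0015 -0.0016] rows 5.7
(424.5, -248.4, 178, 5) rz 0.0 shift [-0.2358 -0.0061  0.    ] rows 5.7
```

Emit:
jog_arm:
  rows: [0,0,0,-0.02,0,0,0.4,0,0,0,-0.05,0,0,0.4,0,0,0,-0.085,0,0,0.4,0,0,0,-0.12,0,0,0.4,0,0,0,-0.155,0,0,0.4,0,0,0,-0.19,0,0,0.4,0,0,0,-0.225,0,0,0.4,0,0,0,-0.26,0,0,0.4]

```text
t: 14.45
tool_pos: [409.5, -38.3, 175.0]
eef_rot: [-2.119, -2.316, 0.003]
contact_force: [0.7, 0.4, -1.6]
opening: 45.3
grip_force: 25.0
```

Emit:
jog_arm:
  rows: [0,0,0,-0.035,-0.001,0,0.4,0,0,0,-0.07,-0.002,0,0.4,0,0,0,-0.105,-0.003,0,0.4,0,0,0,-0.14,-0.004,0.01,0.4,0,0,0,-0.17,-0.004,0.02,0.4,0,0,0,-0.195,-0.004,0.04,0.4,0,0,0,-0.208,-0.004,0.06,0.4,0,0,0,-0.212,-0.0046,0.07,0.4]

```text
t: 15.12
tool_pos: [423.0, -249.2, 102.9]
eef_rot: [-2.12, -2.311, 0.002]
contact_force: [0.2, 0.4, -2.2]
opening: 45.3
grip_force: 25.0
```

Emit:
jog_arm:
  rows: [0,0,0,0,0,0,0.4,0,0,0,0,0,0,0.4,0,0,0,0,0,0,0.4,0,0,0,0,0,0,0.4]

```text
t: 15.45
tool_pos: [426.0, -247.9, 108.0]
eef_rot: [2.118, 2.318, 0.001]
contact_force: [0.2, 0.3, -1.9]
opening: 44.9
grip_force: 25.0
```

Run:
```python
from h import *
im,d=robot.camera("wrist"); cv2.imwrite("pics/w5.png",im[:,:,::-1])
plan((424.5,-248.4,44,5))
```

```text
now [ 426.1 -248.   108.2] yaw 5.2 tilt 0.12 open 45.3
(424.5, -248.4, 44, 5) rz 0.2 shift [-0.0002 -0.0016  0.0642] rows 1.5
```

View pics/w5.png

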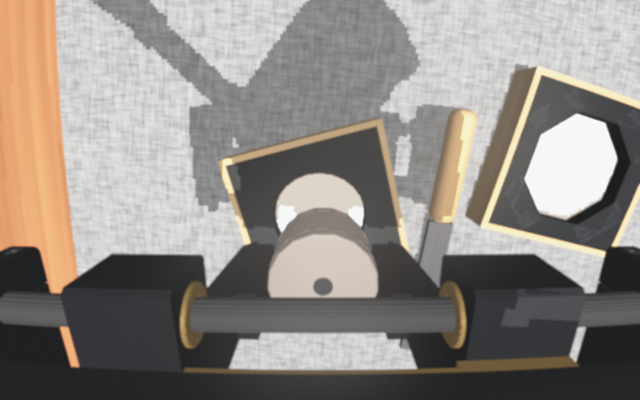

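The drum is centred over the larger round cut-out at (210,320). The rasp lies at (200,445) and stays below the fingertips. Lowering.

Emit:
jog_arm:
  rows: [0,0,0,0,-0.0015,0.02,0.4,0,0,0,0,-0.0015,0.04,0.4,0,0,0,0,-0.0015,0.055,0.4,0,0,0,0,-0.0015,0.061,0.4,0,0,0,0,-0.0015,0.061,0.4,0,0,0,0,-0.0015,0.061,0.4,0,0,0,0,-0.0015,0.061,0.4]

```text
t: 16.08
tool_pos: [424.9, -249.1, 47.4]
eef_rot: [2.119, 2.316, 0.001]
contact_force: [-0.2, 0.4, -1.2]
opening: 45.2
grip_force: 25.0
```

Emit:
jog_arm:
  rows: [0,0,0,0,0,0.001,0.4,0,0,0,0,0,0.002,0.4,0,0,0,0,0,0.003,0.4,0,0,0,0,0,0.003,0.4,0,0,0,0,0,0.003,0.4]

```text
t: 16.5
tool_pos: [424.0, -248.8, 43.2]
eef_rot: [2.121, 2.317, 0.0]
contact_force: [0.8, -0.0, -1.3]
opening: 45.1
grip_force: 25.0
```

Emit:
jog_arm:
  rows: [0,0,0,0,0,0.0005,0.4,0,0,0,0,0,0.001,0.4,0,0,0,0,0,0.001,0.4,0,0,0,0,0,0.001,0.6,0,0,0,0,0,0.001,0.8,0,0,0,0,0,0.001,0.8,0,0,0,0,0,0.001,0.8,0,0,0,0,0,0.001,0.8]

```text
t: 17.17
tool_pos: [423.7, -248.6, 41.8]
eef_rot: [-2.121, -2.318, 0.0]
contact_force: [0.3, 0.7, 0.8]
opening: 70.0
grip_force: 0.0
```

Emit:
jog_arm:
  rows: [0,0,0,0,0,-0.01,0.8,0,0,0,0,0,-0.03,0.8,0,0,0,0,0,-0.06,1,0,0,0,0,0,-0.1,1,0,0,0,0,0,-0.14,1,0,0,0,0,0,-0.17,1,0,0,0,0,0,-0.18,1,0,0,0,0,0,-0.18,1]

```text
t: 17.83
tool_pos: [425.8, -250.0, 226.3]
eef_rot: [2.116, 2.312, 0.002]
contact_force: [-1.0, -0.6, 0.2]
opening: 88.1
grip_force: 0.0
```

Emit:
jog_arm:
  rows: [0,0,0,0.04,0,0,1,0,0,0,0.08,0,0,1,0,0,0,0.12,0,0,1,0,0,0,0.16,0,0,1,0,0,0,0.2,0,0,1,0,0,0,0.24,0,0,1,0,0,0,0.28,0,0,1,0,0,0,0.32,0,0,1]

```text
t: 18.5
tool_pos: [393.3, 71.6, 219.5]
eef_rot: [-2.12, -2.315, 0.004]
contact_force: [1.0, 0.3, 0.6]
opening: 88.4
grip_force: 0.0
```

Emit:
jog_arm:
  rows: [0,0,0,0.03,0,0,1,0,0,0,0.05,0,0,1,0,0,0,0.06,0,0,1,0,0,0,0.06,0,0,1]

```text
t: 18.83
tool_pos: [388.7, 131.0, 220.0]
eef_rot: [-2.116, -2.319, 0.005]
contact_force: [0.6, -0.9, -0.8]
opening: 87.9
grip_force: 0.0
```

Run:
```python
from h import *
for n in("wrist","scene"):
    p=robot.camera_params(n); im,d=robot.camera(n); stack(im,np.asarray(d),p,tops=(80,40,33))
    if n=="wrist":
        P,rc=cloud(p,np.asarray(d)); m=(abs(P[:,2]-80)<3)&(np.hypot(P[:,0]-390,P[:,1]-222)<45); s=P[m][:,:2].astype(np.float32)
        h=cv2.convexHull(s)[:,0]; a=cv2.approxPolyDP(h,4,True)[:,0]; print("oct corners",a.round(0).tolist())
    else:
        P,rc=cloud(p,np.asarray(d)); b=P[(np.hypot(P[:,0]-424.5,P[:,1]+248.4)<30)&(P[:,2]>50)&(P[:,2]<60)]
        print("drum",cv2.minAreaRect(b[:,:2].astype(np.float32)),np.median(b[:,2]))
    cv2.imwrite(f"pics/{n}6.png",im[:,:,::-1])
plan((390,221.5,150,5))
```

```text
zmax 82.5 n 5565
80 4497 z 80.1 rect [389.1 221.2] [56.6 56.3] 1.0 circ [389.10400390625, 221.04202270507812]
40 685 z 40.1 rect [390.2 221.4] [60.6 61.3] 4.3 circ [390.3608703613281, 221.58351135253906]
33 383 z 33.0 rect [390.3 221.3] [65.8 65.9] 4.5 circ [389.68609619140625, 221.2736358642578]
oct corners [[417.0, 210.0], [416.0, 233.0], [400.0, 249.0], [376.0, 248.0], [361.0, 232.0], [361.0, 209.0], [378.0, 193.0], [401.0, 194.0]]
zmax 467.6 n 1274
80 381 z 80.4 rect [388.9 220.8] [56.9 58.5] 53.2 circ [388.1698303222656, 220.70150756835938]
40 186 z 40.1 rect [391.  219.8] [64. 64.] 3.9 circ [390.3014221191406, 220.2879180908203]
33 135 z 33.4 rect [390.6 221.5] [66.5 68.3] 4.4 circ [389.5045471191406, 220.85952758789062]
ball sphere [397.5 167.4 416.5] r 40.8
drum ((427.0923767089844, -249.26168823242188), (43.764198303222656, 45.2237663269043), 85.57349395751953) 53.882130141207085
now [389.4 129.2 220.6] yaw 5.1 tilt 0.16 open 88.1
(390, 221.5, 150, 5) rz 0.1 shift [0.0919 0.0088 0.0706] rows 2.8
```

View pics/wrist6.png

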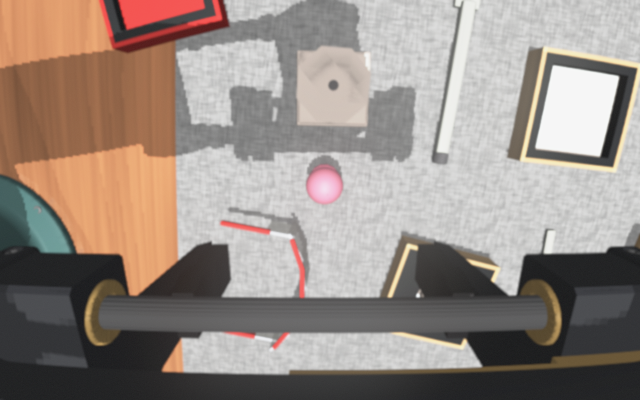

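The octagonal block is on top at (86,333), centre (389.1, 221.1), yaw about 2°. The drum sits in its tray with its top at 54–55 mm.

Emit:
jog_arm:
  rows: [0,0,3.1,0.03,0.003,0.02,1,0,0,3.1,0.06,0.006,0.05,1,0,0,3.1,0.085,0.008,0.08,1,0,0,3.1,0.0915,0.0079,0.105,1,0,0,3.1,0.0915,0.0079,0.111,1,0,0,3.1,0.0915,0.0079,0.111,1,0,0,3.1,0.0915,0.0079,0.111,1,0,0,3.1,0.0915,0.0079,0.111,1]
  squeeze: 35

```text
t: 19.6
tool_pos: [391.5, 221.0, 112.6]
eef_rot: [2.184, 2.257, 0.004]
contact_force: [-0.1, -0.0, 0.4]
opening: 87.9
grip_force: 0.0
```

Run:
```python
from h import *
plan((389.1,221.1,68.5,2))
robot.camera("wrist"); plan((389.1,221.1,68.5,2))
```

```text
now [391.5 221.  112.6] yaw 1.9 tilt 0.15 open 87.9
(389.1, 221.1, 68.5, 2) rz -0.1 shift [ 0.0002 -0.0023  0.0441] rows 1.1
now [391.6 221.3 112.9] yaw 1.9 tilt 0.2 open 87.9
(389.1, 221.1, 68.5, 2) rz -0.1 shift [-0.0001 -0.0025  0.0444] rows 1.1
```

Emit:
jog_arm:
  rows: [0,0,0,0,-0.0015,0.02,1,0,0,0,0,-0.0015,0.037,1,0,0,0,0,-0.0015,0.044,0.8,0,0,0,0,-0.0015,0.044,0.7,0,0,0,0,-0.0015,0.044,0.6,0,0,0,0,-0.0015,0.044,0.5,0,0,0,0,-0.0015,0.044,0.5,0,0,0,0,-0.0015,0.044,0.5]

```text
t: 20.32
tool_pos: [389.0, 222.0, 68.2]
eef_rot: [2.183, 2.259, 0.002]
contact_force: [-1.2, -0.5, 6.0]
opening: 55.7
grip_force: 34.9
```

Emit:
jog_arm:
  rows: [0,0,0,0,0,0,0.5,0,0,0,0,0,0,0.5,0,0,0,0,0,0,0.5,0,0,0,0,0,0,0.5]

```text
t: 20.65
tool_pos: [389.0, 222.0, 68.2]
eef_rot: [2.182, 2.259, 0.002]
contact_force: [-1.8, -1.2, 6.6]
opening: 55.7
grip_force: 34.9
```

Emit:
jog_arm:
  rows: [0,0,0,0,0,-0.005,0.5,0,0,0,0,0,-0.02,0.5,0,0,0,0,0,-0.05,0.5,0,0,0,0,0,-0.08,0.5,0,0,0,0,0,-0.1,0.5,0,0,0,0,0,-0.11,0.5,0,0,0,0,0,-0.11,0.5,0,0,0,0,0,-0.11,0.5]

```text
t: 21.32
tool_pos: [388.2, 221.5, 176.6]
eef_rot: [2.183, 2.26, 0.0]
contact_force: [0.2, -0.8, -3.3]
opening: 55.7
grip_force: 34.9
```

Run:
```python
from h import *
robot.camera("wrist"); plan((450,110,178,-8),(597,-199,178,-8))
```

```text
now [387.5 221.2 175.6] yaw 2.0 tilt 0.12 open 55.6
(450, 110, 178, -8) rz 10.0 shift [-0.1133  0.0586 -0.0024] rows 3.1
(597, -199, 178, -8) rz 0.0 shift [-0.2855  0.1886  0.    ] rows 8.2
```

Emit:
jog_arm:
  rows: [0,0,2,-0.015,0.007,0,0.5,0,0,4,-0.04,0.018,0,0.5,0,0,6,-0.07,0.032,0,0.5,0,0,8,-0.1,0.045,0,0.5,0,0,10,-0.13,0.059,0,0.5,0,0,10,-0.16,0.073,0,0.5,0,0,10,-0.189,0.086,0,0.5]

```text
t: 21.95
tool_pos: [479.8, 34.1, 174.4]
eef_rot: [-2.369, -2.059, 0.005]
contact_force: [0.6, 1.4, -2.4]
opening: 55.8
grip_force: 34.9
```

Emit:
jog_arm:
  rows: [0,0,0,-0.027,0.019,0,0.5,0,0,0,-0.056,0.039,0,0.5,0,0,0,-0.087,0.06,0,0.5,0,0,0,-0.118,0.081,0,0.5,0,0,0,-0.148,0.102,0,0.5,0,0,0,-0.178,0.123,0.01,0.5,0,0,0,-0.2,0.138,0.03,0.5,0,0,0,-0.2154,0.1485,0.05,0.5]

```text
t: 22.62
tool_pos: [598.3, -201.0, 124.6]
eef_rot: [-2.373, -2.058, 0.001]
contact_force: [-0.2, 0.1, -2.6]
opening: 55.4
grip_force: 34.9
```

Emit:
jog_arm:
  rows: [0,0,0,0,0,0.02,0.5,0,0,0,0,0,0.02,0.5,0,0,0,0,0,0.02,0.5,0,0,0,0,0,0.02,0.5,0,0,0,0,0,0.02,0.5]

```text
t: 23.03
tool_pos: [598.3, -197.8, 107.9]
eef_rot: [2.37, 2.061, 0.001]
contact_force: [0.4, 0.1, -2.6]
opening: 55.9
grip_force: 34.9
```

Run:
```python
from h import *
im,d=robot.camera("wrist"); cv2.imwrite("pics/w7.png",im[:,:,::-1])
plan((597,-199,44,-8))
```

```text
now [ 598.7 -197.9  108.4] yaw -8.0 tilt 0.13 open 55.9
(597, -199, 44, -8) rz 0.0 shift [-0.0013 -0.0015  0.0644] rows 1.5
```

View pics/w7.png

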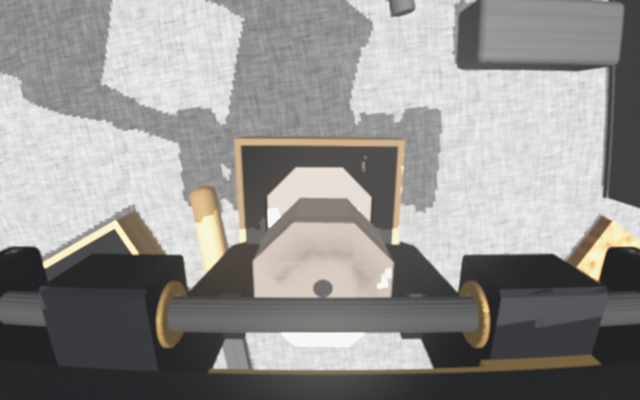

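The octagon is held square over its cut-out at (230,320), with the rasp to the left below finger height. Lowering.

Emit:
jog_arm:
  rows: [0,0,0,-0.001,-0.001,0.02,0.5,0,0,0,-0.001,-0.001,0.04,0.5,0,0,0,-0.001,-0.001,0.055,0.5,0,0,0,-0.001,-0.001,0.061,0.5,0,0,0,-0.001,-0.001,0.061,0.5,0,0,0,-0.001,-0.001,0.061,0.5,0,0,0,-0.001,-0.001,0.061,0.5]

```text
t: 23.67
tool_pos: [598.1, -199.4, 47.8]
eef_rot: [2.369, 2.059, 0.002]
contact_force: [0.2, -0.4, -3.1]
opening: 55.9
grip_force: 34.9
```

Emit:
jog_arm:
  rows: [0,0,0,0,0,0.001,0.5,0,0,0,0,0,0.002,0.5,0,0,0,0,0,0.003,0.5,0,0,0,0,0,0.003,0.5,0,0,0,0,0,0.003,0.5]

```text
t: 24.08
tool_pos: [597.0, -199.3, 43.3]
eef_rot: [2.371, 2.06, 0.0]
contact_force: [0.0, -0.0, -2.1]
opening: 55.6
grip_force: 34.9
```

Emit:
jog_arm:
  rows: [0,0,0,0,0,0.0005,0.5,0,0,0,0,0,0.001,0.5,0,0,0,0,0,0.001,0.5,0,0,0,0,0,0.001,0.7,0,0,0,0,0,0.001,0.85,0,0,0,0,0,0.001,0.85,0,0,0,0,0,0.001,0.85,0,0,0,0,0,0.001,0.85]

```text
t: 24.75
tool_pos: [596.8, -199.2, 41.9]
eef_rot: [2.371, 2.061, 0.0]
contact_force: [0.2, 0.2, 0.7]
opening: 75.1
grip_force: 0.0
```

Emit:
jog_arm:
  rows: [0,0,0,0,0,-0.01,0.85,0,0,0,0,0,-0.03,0.85,0,0,0,0,0,-0.06,1,0,0,0,0,0,-0.1,1,0,0,0,0,0,-0.14,1,0,0,0,0,0,-0.17,1,0,0,0,0,0,-0.18,1,0,0,0,0,0,-0.18,1]

```text
t: 25.42
tool_pos: [599.1, -200.0, 227.1]
eef_rot: [2.366, 2.056, 0.006]
contact_force: [0.2, -0.6, 1.1]
opening: 88.0
grip_force: 0.0
```

Emit:
jog_arm:
  rows: [0,0,0,0.03,-0.024,0,1,0,0,0,0.06,-0.048,0,1,0,0,0,0.09,-0.072,0,1,0,0,0,0.12,-0.096,0,1,0,0,0,0.15,-0.12,0,1,0,0,0,0.18,-0.144,0,1,0,0,0,0.21,-0.168,0,1,0,0,0,0.235,-0.188,0,1]

```text
t: 26.08
tool_pos: [440.1, 61.3, 219.1]
eef_rot: [-2.369, -2.058, 0.006]
contact_force: [0.4, 0.0, -0.8]
opening: 87.7
grip_force: 0.0
```

Emit:
jog_arm:
  rows: [0,0,-6,0.03,-0.026,0,1,0,0,-12.5,0.055,-0.046,0,1,0,0,-12.5,0.063,-0.053,0,1,0,0,-12.5,0.063,-0.053,0,1,0,0,-12.5,0.063,-0.053,0,1]

```text
t: 26.5
tool_pos: [399.2, 129.2, 220.7]
eef_rot: [-2.133, -2.306, 0.003]
contact_force: [-0.4, -0.4, 0.3]
opening: 88.0
grip_force: 0.0
```

Run:
```python
from h import *
for n in("wrist","scene"):
    p=robot.camera_params(n); im,d=robot.camera(n); stack(im,np.asarray(d),p,tops=(40,33))
    P,rc=cloud(p,np.asarray(d))
    if n=="scene":
        for c in((424.5,-248.4),(597,-199)):
            b=P[(np.hypot(P[:,0]-c[0],P[:,1]-c[1])<36)&(P[:,2]>50)&(P[:,2]<62)]
            print(c,cv2.minAreaRect(b[:,:2].astype(np.float32)),np.median(b[:,2]))
    cv2.imwrite(f"pics/{n}8.png",im[:,:,::-1])
plan((390.2,221.3,72,4.5))
```

```text
zmax 42.6 n 5443
40 4855 z 40.1 rect [389.9 221.3] [61.7 60.2] 4.4 circ [389.6026916503906, 221.2073516845703]
33 589 z 32.7 rect [389.9 221.4] [66.8 66.2] 4.4 circ [389.94488525390625, 220.52920532226562]
zmax 468.4 n 919
40 514 z 40.5 rect [390.5 220.9] [67.1 61.9] 5.2 circ [390.6843566894531, 221.30755615234375]
33 134 z 33.0 rect [390.8 220.2] [67.2 66.2] 4.6 circ [390.4256896972656, 220.40406799316406]
(424.5, -248.4) ((426.4618835449219, -248.98487854003906), (43.055992126464844, 44.955474853515625), 82.52771759033203) 53.85064814616476
(597, -199) ((597.6881103515625, -200.31875610351562), (56.148475646972656, 58.10624313354492), 81.88716125488281) 54.601313845349864
now [400.2 128.6 221.3] yaw 4.4 tilt 0.07 open 88.3
(390.2, 221.3, 72, 4.5) rz -0.1 shift [ 0.0932 -0.0029  0.1493] rows 4.2
```

View pics/scene8.png

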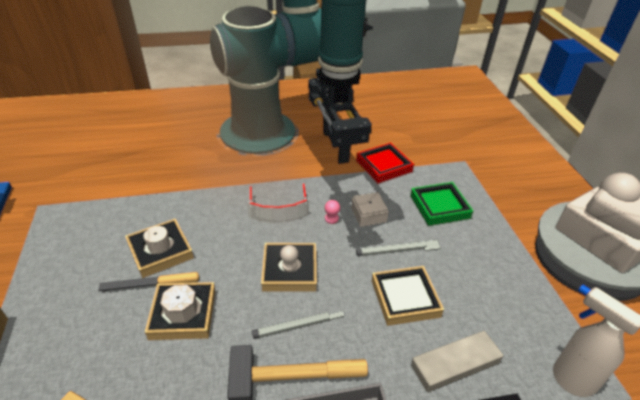

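Three stones are upright in their trays: drum (240,158), octagon (302,180), ball (258,289). The plinth is at (207,370).

Emit:
jog_arm:
  rows: [0,0,0,0.03,0,0.02,1,0,0,0,0.06,-0.001,0.05,1,0,0,0,0.085,-0.002,0.08,1,0,0,0,0.093,-0.003,0.11,1,0,0,0,0.093,-0.003,0.135,1,0,0,0,0.093,-0.003,0.149,1,0,0,0,0.093,-0.003,0.149,1,0,0,0,0.093,-0.003,0.149,1]
  squeeze: 50

```text
t: 27.27
tool_pos: [389.6, 220.8, 72.1]
eef_rot: [-2.135, -2.303, 0.004]
contact_force: [0.3, -0.0, 0.7]
opening: 88.3
grip_force: 0.0
```

Emit:
jog_arm:
  rows: [0,0,0,0,0,0,1,0,0,0,0,0,0,1]

```text
t: 27.43
tool_pos: [391.3, 222.1, 74.5]
eef_rot: [2.134, 2.304, 0.004]
contact_force: [-0.7, 0.2, 0.5]
opening: 87.8
grip_force: 0.0
```

Run:
```python
from h import *
plan((390.2,221.3,28.5,4.5))
robot.camera("wrist"); plan((390.2,221.3,28.5,4.5))
```

```text
now [391.3 222.1  74.5] yaw 4.4 tilt 0.17 open 87.8
(390.2, 221.3, 28.5, 4.5) rz -0.1 shift [-0.0007 -0.0011  0.046 ] rows 1.1
now [391.1 222.3  74.6] yaw 4.4 tilt 0.19 open 87.9
(390.2, 221.3, 28.5, 4.5) rz -0.1 shift [-0.0009 -0.001   0.0461] rows 1.1
```

Emit:
jog_arm:
  rows: [0,0,0,-0.0005,-0.0005,0.02,1,0,0,0,-0.0005,-0.0005,0.037,1,0,0,0,-0.0005,-0.0005,0.046,1,0,0,0,-0.0005,-0.0005,0.046,0.85,0,0,0,-0.0005,-0.0005,0.046,0.75,0,0,0,-0.0005,-0.0005,0.046,0.6,0,0,0,-0.0005,-0.0005,0.046,0.6,0,0,0,-0.0005,-0.0005,0.046,0.6]

```text
t: 28.15
tool_pos: [389.8, 221.9, 28.1]
eef_rot: [2.133, 2.306, 0.003]
contact_force: [-0.2, -0.8, 3.8]
opening: 65.2
grip_force: 50.0
```

Emit:
jog_arm:
  rows: [0,0,0,0,0,0,0.6,0,0,0,0,0,0,0.6,0,0,0,0,0,0,0.6,0,0,0,0,0,0,0.6]

```text
t: 28.48
tool_pos: [389.8, 221.9, 28.1]
eef_rot: [2.132, 2.306, 0.002]
contact_force: [-1.8, -0.7, 6.7]
opening: 65.3
grip_force: 50.0
```

Emit:
jog_arm:
  rows: [0,0,0,0,0,-0.004,0.6,0,0,0,0,0,-0.015,0.6,0,0,0,0,0,-0.035,0.6,0,0,0,0,0,-0.06,0.6,0,0,0,0,0,-0.085,0.6,0,0,0,0,0,-0.1,0.6,0,0,0,0,0,-0.1,0.6,0,0,0,0,0,-0.1,0.6]

```text
t: 29.15
tool_pos: [389.2, 221.7, 127.3]
eef_rot: [2.133, 2.306, 0.002]
contact_force: [0.2, 0.0, -4.0]
opening: 65.4
grip_force: 50.0
```

Run:
```python
from h import *
robot.camera("wrist"); plan((635.2,228,128,0.5))
```

```text
now [388.2 221.1 126.1] yaw 4.5 tilt 0.06 open 65.7
(635.2, 228, 128, 0.5) rz 4.0 shift [-0.0125  0.2467 -0.0019] rows 5.9
```

Emit:
jog_arm:
  rows: [0,0,1,-0.001,0.015,0,0.6,0,0,2,-0.003,0.045,0,0.6,0,0,3,-0.005,0.085,0,0.6,0,0,4,-0.007,0.125,0,0.6,0,0,4,-0.009,0.165,0,0.6,0,0,4,-0.011,0.205,0,0.6,0,0,4,-0.012,0.235,0,0.6,0,0,4,-0.0125,0.2465,0,0.6]

```text
t: 29.87
tool_pos: [638.8, 227.6, 123.8]
eef_rot: [-2.213, -2.229, 0.002]
contact_force: [-0.5, 0.3, -2.6]
opening: 65.5
grip_force: 50.0
```

Emit:
jog_arm:
  rows: [0,0,0,0,0,0.01,0.6,0,0,0,0,0,0.02,0.6,0,0,0,0,0,0.02,0.6,0,0,0,0,0,0.02,0.6,0,0,0,0,0,0.02,0.6,0,0,0,0,0,0.02,0.6]

```text
t: 30.37
tool_pos: [634.9, 228.5, 107.2]
eef_rot: [-2.211, -2.231, 0.0]
contact_force: [0.2, 0.5, -3.3]
opening: 65.5
grip_force: 50.0
```

Run:
```python
from h import *
im,d=robot.camera("wrist"); cv2.imwrite("pics/w9.png",im[:,:,::-1])
plan((635.2,228,44,.5))
```

```text
now [635.3 228.6 107.7] yaw 0.5 tilt 0.05 open 65.7
(635.2, 228, 44, 0.5) rz 0.0 shift [-0.0006 -0.0001  0.0637] rows 1.5
```

View pics/w9.png

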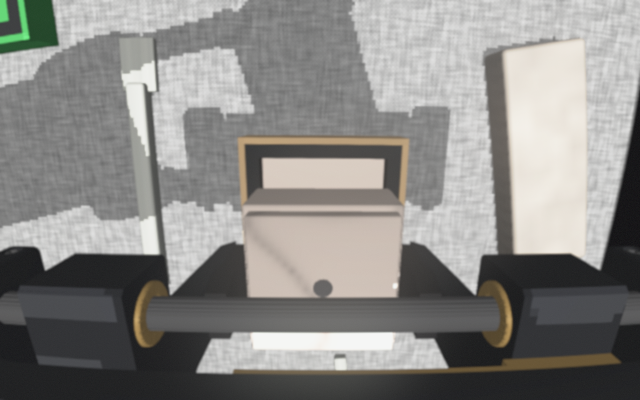

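The plinth is square with the tray frame (240–405) and centred over the cut-out. The chisel at (140,140) and the stone bar at (545,150) are both clear. Lowering.

Emit:
jog_arm:
  rows: [0,0,0,-0.0005,0,0.02,0.6,0,0,0,-0.0005,0,0.04,0.6,0,0,0,-0.0005,0,0.054,0.6,0,0,0,-0.0005,0,0.06,0.6,0,0,0,-0.0005,0,0.06,0.6,0,0,0,-0.0005,0,0.06,0.6,0,0,0,-0.0005,0,0.06,0.6]

```text
t: 31.0
tool_pos: [636.7, 228.2, 48.3]
eef_rot: [2.211, 2.23, 0.003]
contact_force: [-0.1, 0.4, -3.3]
opening: 65.3
grip_force: 50.0
```

Emit:
jog_arm:
  rows: [0,0,0,0,0,0.001,0.6,0,0,0,0,0,0.002,0.6,0,0,0,0,0,0.003,0.6,0,0,0,0,0,0.003,0.6,0,0,0,0,0,0.003,0.6]

```text
t: 31.42
tool_pos: [635.7, 227.8, 44.1]
eef_rot: [2.212, 2.231, 0.0]
contact_force: [0.1, 0.3, -3.3]
opening: 65.5
grip_force: 50.0
```

Emit:
jog_arm:
  rows: [0,0,0,0,0,0.0005,0.6,0,0,0,0,0,0.001,0.6,0,0,0,0,0,0.0013,0.6,0,0,0,0,0,0.0013,0.6,0,0,0,0,0,0.0013,0.8,0,0,0,0,0,0.0013,0.95,0,0,0,0,0,0.0013,0.95,0,0,0,0,0,0.0013,0.95]

```text
t: 32.08
tool_pos: [636.1, 227.9, 43.0]
eef_rot: [2.212, 2.23, 0.001]
contact_force: [-0.2, 0.8, -0.7]
opening: 83.3
grip_force: 0.0
```

Emit:
jog_arm:
  rows: [0,0,0,0,0,0,1,0,0,0,0,0,0,1,0,0,0,0,0,-0.02,1,0,0,0,0,0,-0.05,1,0,0,0,0,0,-0.1,1,0,0,0,0,0,-0.15,1,0,0,0,0,0,-0.18,1,0,0,0,0,0,-0.18,1]

```text
t: 32.75
tool_pos: [640.3, 229.3, 233.4]
eef_rot: [2.207, 2.226, 0.022]
contact_force: [1.1, 0.2, 1.3]
opening: 88.2
grip_force: 0.0
```

Emit:
jog_arm:
  rows: [0,0,0,-0.03,-0.03,-0.01,1,0,0,0,-0.06,-0.06,-0.02,1,0,0,0,-0.09,-0.09,-0.02,1,0,0,0,-0.12,-0.12,-0.02,1,0,0,0,-0.14,-0.14,-0.02,1,0,0,0,-0.14,-0.14,-0.02,1,0,0,0,-0.14,-0.14,-0.02,1]

```text
t: 33.33
tool_pos: [496.0, 85.7, 242.9]
eef_rot: [2.214, 2.228, 0.001]
contact_force: [-0.1, -0.6, -0.2]
opening: 88.1
grip_force: 0.0
```

Run:
```python
from h import *
for n in("scene","top"):
    p=robot.camera_params(n); im,d=robot.camera(n); P,rc=cloud(p,np.asarray(d))
    cv2.imwrite(f"pics/{n}10.png",im[:,:,::-1])
    for q,c in dict(ball=(525.5,15),drum=(424.5,-248.4),octa=(597,-199),plinth=(635.2,228.2)).items():
        b=P[(np.hypot(P[:,0]-c[0],P[:,1]-c[1])<46)&(P[:,2]>50)&(P[:,2]<75)]
        if len(b)<10: print(q,"hidden"); continue
        a=cv2.minAreaRect(b[:,:2].astype(np.float32)); print(n,q,np.round(a[0],1),np.round(a[1]),round(a[2],1),"z",np.percentile(b[:,2],[5,50,98]).round(1))
```

```text
scene ball [528.5  13.5] [33. 29.] 75.9 z [52.2 63.2 70.4]
scene drum [ 426.8 -249.3] [44. 44.] 1.7 z [51.5 53.9 56.7]
scene octa [ 597.2 -200. ] [55. 59.] 80.6 z [52.1 54.6 57.2]
scene plinth [637.3 226.3] [62. 62.] 1.3 z [52.  54.4 56.7]
top ball [523.5  15.7] [34. 33.] 25.7 z [54.1 63.4 69.6]
top drum [ 424.1 -247.5] [44. 43.] 60.7 z [51.6 54.4 57.4]
top octa [ 597.3 -198.8] [56. 58.] 34.3 z [51.6 54.7 58.4]
plinth hidden
```

View pics/scene10.png

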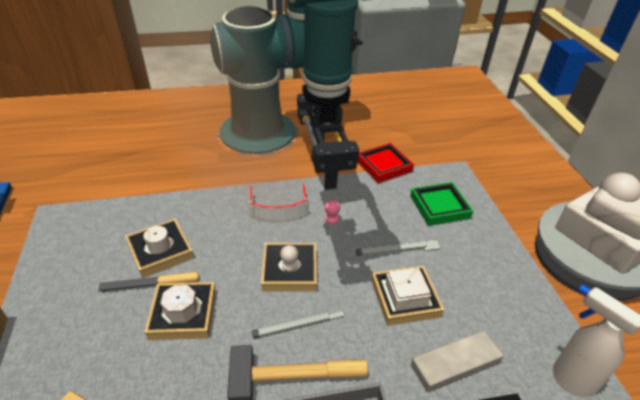

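All four stones are seated upright: drum (240,158), octagon (302,180), ball (258,289), plinth (288,408). Their tops are at about 55/69 mm as expected, and the arm is clear.

```bash
python3 -c "
from bench import robot
print(robot.job_done())"
```

```text
the job is handed in; nothing more can be done
None
```

I packed all four stones upright, each on the floor of its own tray's cut-out and within about 3 mm of centre by camera. The chisel and rasp stayed where they lay, and I handed the job in at about 33 s, though it returned no verdict.

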